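# Slide the top soling sheet off its stack and square it in the jig

## Robot

A 7-joint arm with a two-finger parallel gripper is mounted at the origin on the work surface. World frame = base frame: x ahead of the robot, y to its left, z up, the work surface at z = 0. Lengths are in m, angles in rad, forces in N, time in s.
With the tool pointing down it reaches from about 0.4 to 0.85 m from the base axis. Payload 10.4 kg.
Tool frame: the origin (TCP) lies at the very end of the fingers, on their centre line; the grasp point (between the pads) lies 19 mm behind it; z points along the fingers, y is the line along which they close (so a half turn about z gives the same grasp; the last joint's range is limited). The gripper opens to 87 mm and grips with 3 to 60 N. Pads are 19 mm wide; open, the fingers measure 117 mm over their backs; the gripper's body (75 mm by 190 mm) begins 51 mm behind the grasp point.
Start: joints at [-1.324, 0.332, -0.065, 1.46, 0.022, 1.35, -0.088], TCP at [0.167, 0.602, 0.223] pointing down, gripper open.
Joint ranges: [-2.6, 2.6], [-0.5, 2.12], [-1.47, 1.34], [0.16, 2.42], [-1.27, 4.41], [0.06, 2.06], [-2.6, 2.6]. Speed limits (rad/s): [2.22, 2.22, 2.79, 2.79, 3.14, 3.14, 3.14].

## Interface

Orientations are given as a unit quaternion [x, y, z, w].
In Python, from bench import r gives the robot as it stands.
- The arm moves only by the tool jog_arm, called by a JSON object that holds its "method" and its "body". Schema: {"type":"object","properties":{"plan":{"type":"array","items":{"type":"array","items":{"type":"number"},"minItems":5,"maxItems":5},"minItems":1,"maxItems":12},"force":{"type":"number"},"only":{"type":"string"},"quiet":{"type":"boolean"},"lines":{"type":"string"}},"required":["plan"],"additionalProperties":false}. plan is a list of rows, 1 to 12 of them, each of 5 numbers: dx, dy, dz in units of 25 mm, then a turn about the tool's z in units of 0.2 rad, then the finger opening in m; each row is the pose to reach, as a shift and turn from the pose commanded when the call began, along the tool's axes at that moment; what a row does not reach only later rows make up. A row lasts 1/10 s, in which the tool goes at most 0.05 m and 0.15 rad, less where a joint would pass 70% of its speed; a pose out of reach is approached as far as the arm can. The fingers move at their own pace and stop on an object; force is the grip in N (left out, the last holds). Time passes only in rows, so rows that do not move let the fingers close. The tool returns the time, the measured TCP pose, the force, the opening and the grip force at its end. only (a regular expression) keeps the lines of the reply that match it, lines (a string "A,B") keeps lines A to B, and quiet returns only ok. Input that does not fit is refused with a message, and nothing moves.
- r.read_state(): the state, without advancing time (a new reading comes with each control period).
- r.camera(name): name is "scene" or "top" or "wrist"; returns a dict with "img" (384x512x3 uint8, red, green, blue), "fx", "fy", "cx", "cy" (pixels), "pose" (4x4, takes a point from camera to world coordinates). Camera axes: x right, y down, z forward; pixel columns grow to the right and rows downward; lengths in m; the calibration is good to about 2 mm. A picture is of the moment at which its call begins. There is no depth.
- r.close_job(): hands the job in; it is judged then, once.
Trained networks look in the newest picture that a camera, given by its name, has taken for a name from the list of things; names that differ only in an ending like _2 or _b are one class to them, and where a whole thing is asked for, a point or a joint stands for the part that bears it (a point fixed in the world has none). Each returns a list of dicts, best first, with "p" (0 to 1); they miss things now and then, are a little off and sometimes report something else, mostly with a low value. They report only what shows in the picture. A call takes as long as a camera call.
- r.recognise(camera, label): "position" ([column, row] as shares, 0 to 1, of the picture: columns of its width, rows of its height, amid what is visible of it).
- r.regions_of(camera, label): "pixels" (384x512 bool, what is visible of it) and "position" ([column, row] as shares, 0 to 1, of the picture: columns of its width, rows of its height, amid what is visible of it).
The state is a dict: "time": time; "joint_positions": joint angles; "joint_vel": joint speeds; "joint_torque": joint torques, N m; "ee_pos": TCP position; "eef_rot": TCP orientation; "ft_force": force on the tool from outside, world axes, zero at the start; "torque": the same for the moment, N m; "width": finger opening in m; "grip_force": force on a finger pad.
Only numpy, scipy, OpenCV 4.12 (cv2) and the standard library are available. Lean on these libraries where they do the work, as an engineer would, in place of code of your own. Each camera call takes 0.05 s, during which the arm holds its last target. There are 200 camera calls.

## Task

In the shoe workshop, slide the black top sheet sideways off its stack onto the grey bed of the jig, without lifting it and without shifting the tan sheets below. Press it home flat against the yellow back stop first (about 8 N, held for half a second), then press it the same way sideways against the red side fence, so that it is left square and flush in the corner against both. Never push on it with more than 20 N, leave the tin, the jar and the hammer alone, and let go at the end.

Things in the scene. Friction and masses are not known exactly. Their poses are not given: they have to be found in the camera images.
- jig: Fixed squaring jig. Origin on the bench top (z = 0); axes turn with it, z up. Plywood base plate: top 6 mm high, x -97..113, y -165..145 mm. On it the smooth, slippery grey bed: flat top 35 mm high, x -92..108, y -25..140. The stack stands on the base plate on the -y side of the bed (centre near y = -90), so the sheet slides towards jig +y. Pressing down on the sheet adds drag.
- stop_zone (a point): Point on the jig, at bed height (35 mm), jig x = 3, y = 78 mm. The rigid yellow back stop (bar 116 mm along jig x, 16 wide, 15 high, two flat black screws on top) is clamped by hand: its working face, looking to jig -y, is 0 to 30 mm beyond this point along jig +y, parallel to jig x. Not measured: find it by touch. On contact the force climbs by newtons per mm.
- fence_zone (a point): Point on the jig, at bed height (35 mm), jig x = 74, y = 70 mm. The rigid red side fence (bar 16 mm along jig x, 130 along jig y, 15 high) is clamped by hand: its working face, looking to jig -x, is 0 to 18 mm beyond this point along jig +x, parallel to jig y, at least 5 mm clear of the sheet at the start. Not measured: find it by touch, as the stop.
- sheet: Black rigid top sheet, loose, 120 (own x) x 100 (own y) x 10 mm, about 0.15 kg. Origin: centre of its underside, at 36 mm (bed: 35). Axes near the jig's, turned up to 0.14 rad. Drag when slid 0.3 to 2 N; pushed on its edge at half thickness by closed fingers it clears the sheet below; turns if pushed off-centre, squares up on a stop. Ends with +y edge on the stop, +x edge on the fence.
- lower1: Tan rigid sheet, loose, bottom of the stack; size and origin as the black one; underside 6 mm above the bench.
- lower2: Tan rigid sheet, loose, second from below; same size; underside at 16 mm.
- lower3: Tan rigid sheet, loose, directly under the black sheet; same size; underside at 26 mm, top at 36 mm. The sheets' edges are only roughly in line (a few mm). The gap between stack and bed is up to about 25 mm wide.
- tin: Closed tin with a white lid and a paper label, 60 mm across, 75 mm high, standing beyond the jig (jig +x side); origin at the centre of its base. Bystander.
- jar: Amber glass jar with a black cap, 56 mm across, 70 mm high, standing beyond the jig (jig +x side); origin at the centre of its base. Bystander.
- hammer: Hammer, 240 mm long, less than 40 mm high, lying along its own x on the bench on the stack's side of the jig, roughly along jig x. Bystander.

How it is judged:
By the outcome, as a careful person would: the job done as asked, in the order asked, and still so for the second after the job is handed in, with the robot touching nothing.
It also fails if it takes over 72 s, if anything falls off the work surface, if the arm or the gripper's body presses on something with over 40 N, if the wrist force passes 120 N, or if a joint passes its speed limit or range.

## Working session

There is one attempt and no reset: what is moved stays moved. The work goes in short steps, Python scripts to look and compute and a tool call to move; the robot and the scene stay as the last step left them, time stands still between calls to the robot, and variables do not carry over. Pictures are saved under pics/ and viewed, at most 10 in all, crops included, and the job is handed in when it is done.

```bash
mkdir -p pics; ls
```

Create h.py:
```python
import numpy as np, cv2
from bench import r
def ray(c,u,v,z):
    P=np.array(c['pose']);d=P[:3,:3]@np.array([(u-c['cx'])/c['fx'],(v-c['cy'])/c['fy'],1]);o=P[:3,3]
    return o+d*(z-o[2])/d[2]
def proj(c,p):
    P=np.array(c['pose']);q=P[:3,:3].T@(np.array(p)-P[:3,3]);return [q[0]/q[2]*c['fx']+c['cx'],q[1]/q[2]*c['fy']+c['cy']]
def save(c,n,box=None,s=1):
    im=c['img'][:,:,::-1]
    if box: im=im[box[1]:box[3],box[0]:box[2]]
    cv2.imwrite('pics/'+n,cv2.resize(im,None,fx=s,fy=s))
```

Run:
```python
from h import *
np.set_printoptions(precision=4,suppress=True)
s=r.read_state();print(s['ee_pos'],s['eef_rot'],s['time'],s['ft_force'])
ims=[]
for n in ['top','scene']:
    c=r.camera(n);np.save(n+'.npy',c,allow_pickle=True);save(c,n+'0.png',None,1.5)
    print(n,np.array(c['pose'])[:3,3])
    for l in ['sheet','jig','tin','jar','hammer']:
        for g in r.regions_of(n,l)[:2]:
            m=g['pixels'].astype(np.uint8)
            cs=max(cv2.findContours(m,0,2)[0],key=cv2.contourArea)
            b=cv2.boxPoints(cv2.minAreaRect(cs))
            z={'sheet':.046,'jig':.035}.get(l,.07 if l!='hammer' else .03)
            print(n,l,round(g['p'],2),m.sum(),b.round(0).tolist(),[ray(c,u,v,z)[:2].round(4).tolist() for u,v in b])
```

```text
pics
[0.1665 0.602  0.2218] [ 0.1345  0.9909 -0.0007 -0.0001] 0.0 [-0.2745 -0.4438  0.2899]
top [ 0.539  -0.0276  0.9017]
top sheet 0.76 1984 [[199.0, 254.0], [214.0, 206.0], [253.0, 219.0], [238.0, 266.0]] [[0.4686, 0.0943], [0.5854, 0.0628], [0.5582, -0.0341], [0.442, -0.0013]]
top jig 0.67 6996 [[129.0, 245.0], [149.0, 165.0], [270.0, 195.0], [250.0, 275.0]] [[0.484, 0.2688], [0.6866, 0.2308], [0.6194, -0.0748], [0.419, -0.0301]]
top tin 0.86 469 [[238.0, 159.0], [260.0, 159.0], [260.0, 184.0], [238.0, 184.0]] [[0.701, 0.0066], [0.7026, -0.0469], [0.6414, -0.0485], [0.6398, 0.0046]]
top jar 0.83 481 [[154.0, 145.0], [169.0, 130.0], [188.0, 149.0], [173.0, 164.0]] [[0.7292, 0.2118], [0.7676, 0.1774], [0.7219, 0.1289], [0.6838, 0.1634]]
top jar 0.21 7080 [[130.0, 244.0], [151.0, 163.0], [270.0, 195.0], [248.0, 275.0]] [[0.4901, 0.2552], [0.6835, 0.216], [0.6157, -0.0724], [0.4245, -0.0268]]
top hammer 0.86 1282 [[285.0, 307.0], [286.0, 209.0], [321.0, 209.0], [320.0, 307.0]] [[0.3446, -0.1186], [0.5852, -0.1168], [0.5867, -0.2053], [0.3458, -0.2049]]
scene [1.3848 0.2774 0.5713]
sce
[... 255 characters left out ...]
0113], [0.4081, -0.0749], [0.4905, 0.2747], [0.7369, 0.2626]]
scene tin 0.64 1153 [[237.0, 196.0], [265.0, 196.0], [265.0, 239.0], [237.0, 239.0]] [[0.6614, -0.0594], [0.638, -0.0052], [0.7755, 0.0488], [0.7956, 0.0018]]
scene tin 0.53 1280 [[321.0, 235.0], [352.0, 235.0], [352.0, 281.0], [321.0, 281.0]] [[0.7234, 0.1401], [0.7007, 0.1932], [0.8233, 0.2192], [0.8429, 0.1728]]
scene jar 0.86 1246 [[322.0, 236.0], [352.0, 236.0], [352.0, 282.0], [322.0, 282.0]] [[0.7257, 0.1426], [0.7038, 0.1939], [0.8256, 0.2197], [0.8445, 0.1749]]
scene hammer 0.77 944 [[195.0, 182.0], [262.0, 148.0], [275.0, 174.0], [208.0, 209.0]] [[0.5877, -0.2048], [0.3501, -0.1266], [0.4747, -0.0409], [0.6757, -0.1226]]
```

View pics/top0.png

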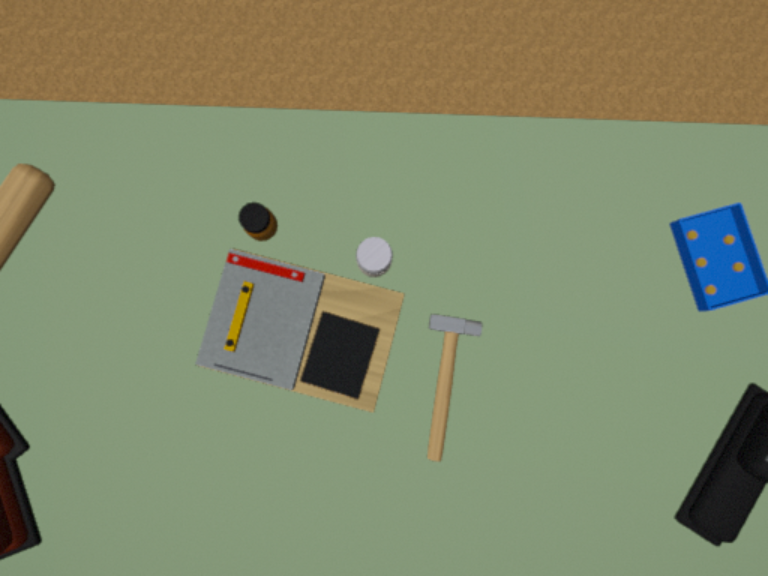

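View pics/scene0.png

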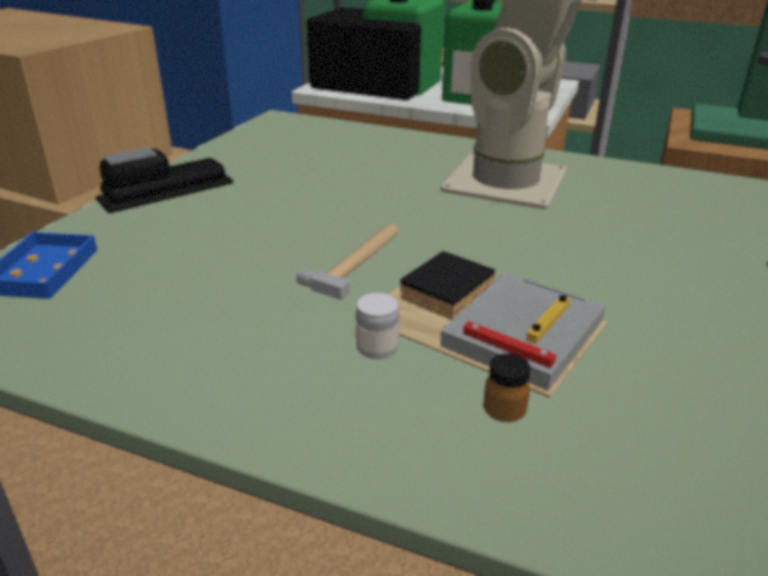

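The top view shows the jig, with the bed at about (197–324, 249–390) in the 1.5x picture. The yellow stop is at (238,316), the red fence at (266,267), and the black sheet has corners (323,312), (379,326), (359,399) and (302,381). Jig +y points image-left and +x image-up. The tin is at (374,256), the jar at (257,220) and the hammer on the right.

Create fit.py:
```python
from h import *
from scipy.optimize import least_squares
np.set_printoptions(precision=4,suppress=True)
def jw(q,p): 
    x,y,a=q;return np.array([x+np.cos(a)*p[0]-np.sin(a)*p[1],y+np.sin(a)*p[0]+np.cos(a)*p[1],p[2]])
def fit(c,obs,q0):
    f=lambda q:np.ravel([np.array(proj(c,jw(q,p)))-uv for p,uv in obs])
    s=least_squares(f,q0,loss='soft_l1');return s.x,s.fun
def w2j(q,p):
    d=np.array(p[:2])-q[:2];a=q[2];return np.array([np.cos(a)*d[0]+np.sin(a)*d[1],-np.sin(a)*d[0]+np.cos(a)*d[1]])
```

Run:
```python
from fit import *
c=np.load('top.npy',allow_pickle=True).item()
obs=[((.108,.14,.035),(233,249)),((.108,-.025,.035),(324,275)),((-.092,-.025,.035),(294,390)),((-.092,.14,.035),(197,366)),((.113,-.165,.006),(404,293)),((-.097,-.165,.006),(375,411))]
obs=[(p,np.array(u)/1.5) for p,u in obs]
q,res=fit(c,obs,[.56,.06,-.2]);print(q,res.reshape(-1,2))
sh=[ray(c,u/1.5,v/1.5,.046)[:2] for u,v in [(323,312),(379,326),(359,399),(302,381)]]
print(np.array(sh),np.array([w2j(q,p) for p in sh]))
for n,p in dict(stopA=(250,284),stopB=(235,350),fa=(228,262),fb=(303,281)).items(): print(n,w2j(q,ray(c,p[0]/1.5,p[1]/1.5,.05)))
print(c['fx'])
st=r.read_state()
# goal: above stack-ish, jig (0,-0.03), z .35 
t=jw(q,(0.0,-0.03,.0));print('view xy',t)
```

```text
[ 0.547   0.1079 -0.2204] [[-2.1354  0.1261]
 [ 0.5795 -1.098 ]
 [-0.2765  0.3896]
 [-0.3477 -0.2316]
 [ 1.0296 -0.266 ]
 [ 0.3445  0.9056]]
[[ 0.5815  0.0594]
 [ 0.5612 -0.0333]
 [ 0.4423 -0.0043]
 [ 0.4686  0.089 ]] [[ 0.0443 -0.0398]
 [ 0.0447 -0.1347]
 [-0.0776 -0.1324]
 [-0.0724 -0.0356]]
stopA [0.0591 0.0875]
stopB [-0.0506  0.082 ]
fa [0.0852 0.1323]
fb [0.0854 0.0047]
346.73419976574536
view xy [0.5404 0.0786 0.    ]
```

Careful with the scale: shifts go in units of 25 mm and turns go in units of 0.2 rad. That gives: -0.5 m is -20, -0.1 m is -4, -0.05 rad is -0.25.

{"method": "jog_arm", "body": {"plan": [[-20, -16, -4, -0.25, 0], [-20, -16, -4, -0.25, 0], [-20, -16, -4, -0.25, 0], [-20, -16, -4, -0.25, 0], [-20, -16, -4, -0.25, 0], [-20, -16, -4, -0.25, 0], [-20, -16, -4, -0.25, 0], [-20, -16, -4, -0.25, 0], [-20, -16, -4, -0.25, 0], [-20, -16, -4, -0.25, 0], [-20, -16, -4, -0.25, 0], [-20, -16, -4, -0.25, 0]], "force": 20}}

```text
time: 1.8
ee_pos: [0.5149, 0.1203, 0.3159]
eef_rot: [0.11, 0.994, 0.0, 0.0]
ft_force: [1.4, 0.7, 1.0]
width: 0.0026
grip_force: 0.0
```

Run:
```python
from fit import *
c=r.camera('wrist');np.save('w1.npy',c,allow_pickle=True);save(c,'w1.png',None,1.5)
print(r.read_state()['ee_pos'],np.array(c['pose']))
for l in ['sheet']:
    for g in r.regions_of('wrist',l)[:2]:
        m=g['pixels'].astype(np.uint8);cs=max(cv2.findContours(m,0,2)[0],key=cv2.contourArea)
        b=cv2.approxPolyDP(cs,8,True)[:,0];print(l,g['p'],b.tolist(),[w2j([.547,.1079,-.2204],ray(c,u,v,.046)) for u,v in b])
```

```text
[0.5188 0.112  0.317 ] [[ 0.2179  0.9425  0.2535  0.4465]
 [ 0.976  -0.2108 -0.0555  0.136 ]
 [ 0.0012  0.2595 -0.9657  0.4776]
 [ 0.      0.      0.      1.    ]]
sheet 0.91 [[164, 139], [165, 215], [227, 219], [231, 143]] [array([-0.0755, -0.1275]), array([ 0.0407, -0.1353]), array([ 0.0472, -0.0391]), array([-0.0698, -0.0303])]
```

View pics/w1.png

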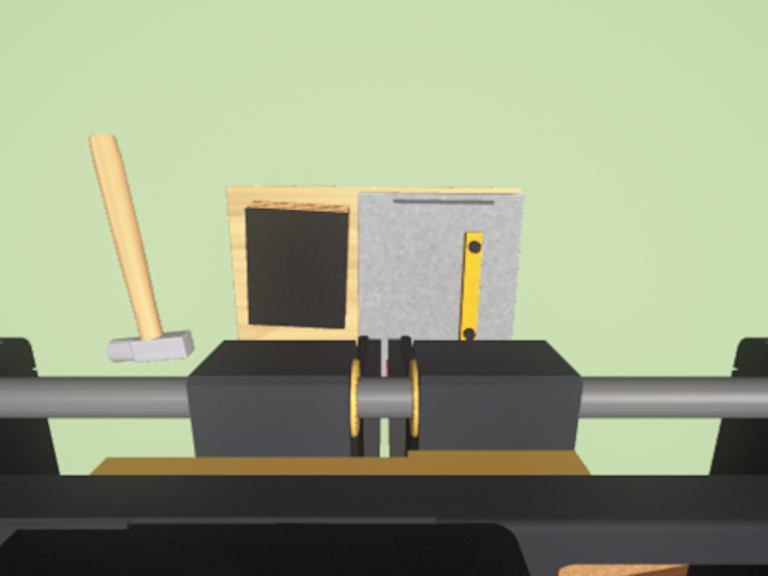

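The wrist view shows the sheet at corners (246,208), (350,213), (346,328) and (249,325). The bed's left edge is at column 359, the stop is at (472,285), and the plate corner is at (227,187).

Run:
```python
from fit import *
c=np.load('w1.npy',allow_pickle=True).item();t=np.load('top.npy',allow_pickle=True).item()
ow=[((-.092,-.025,.035),(359,193)),((-.092,.14,.035),(523,196)),((-.097,-.165,.006),(227,187)),((-.097,.145,.006),(521,188))]
ot=[((.108,.14,.035),(233,249)),((.108,-.025,.035),(324,275)),((-.092,-.025,.035),(294,390)),((-.092,.14,.035),(197,366)),((.113,-.165,.006),(404,293)),((-.097,-.165,.006),(375,411))]
f=lambda q:np.ravel([(np.array(proj(k,jw(q,p)))-np.array(u)/1.5)*w for k,o,w in((c,ow,2),(t,ot,1)) for p,u in o])
s=least_squares(f,[.547,.108,-.22],loss='soft_l1');q=s.x;print(q,s.fun.reshape(-1,2));np.save('q.npy',q)
sh=[ray(c,u/1.5,v/1.5,.046) for u,v in [(246,208),(350,213),(346,328),(249,325)]]
print(np.array([w2j(q,p) for p in sh]))
print('stop face',[w2j(q,ray(c,u/1.5,v/1.5,.05)) for u,v in [(465,234),(460,338)]])
st=r.read_state();T=w2j(q,st['ee_pos']);print('tcp jig',T)
R=np.array([2*st['eef_rot'][0]**2-1,2*st['eef_rot'][0]*st['eef_rot'][1]]);print('tool x in world yaw',np.arctan2(-R[1],-R[0]))
```

```text
[ 0.5502  0.1108 -0.2279] [[-3.1017  0.2254]
 [ 1.5646 -1.9104]
 [-3.8159 -1.0708]
 [-0.2928  0.9145]
 [-2.7836 -1.4968]
 [-0.2232 -2.2637]
 [-1.6733 -0.9767]
 [-1.5807 -2.0747]
 [ 0.1523 -1.01  ]
 [-1.143  -0.0238]]
[[-0.0775 -0.1315]
 [-0.0736 -0.031 ]
 [ 0.0444 -0.0365]
 [ 0.0419 -0.1372]]
stop face [array([-0.0546,  0.0811]), array([0.0531, 0.0819])]
tcp jig [-0.0332 -0.0032]
tool x in world yaw -0.22963749727790708
```

{"method": "jog_arm", "body": {"plan": [[-0.6, -2, 0, 0, 0], [-0.6, -4, 0, 0, 0], [-0.6, -6, 0.8, 0, 0], [-0.6, -6.6, 2.4, 0, 0], [-0.6, -6.6, 4.4, 0, 0], [-0.6, -6.6, 6.4, 0, 0], [-0.6, -6.6, 8, 0, 0], [-0.6, -6.6, 9.2, 0, 0], [-0.6, -6.6, 9.2, 0, 0], [-0.6, -6.6, 9.2, 0, 0]]}}

```text
time: 2.9
ee_pos: [0.4929, -0.0421, 0.0859]
eef_rot: [0.11, 0.994, -0.0, -0.0]
ft_force: [-0.2, 0.2, 0.6]
width: 0.0001
grip_force: 0.0
```

Run:
```python
from fit import *
q=np.load('q.npy');s=r.read_state();print(w2j(q,s['ee_pos']),s['ee_pos'],s['ft_force'])
```

```text
[-0.0213 -0.1619] [ 0.4929 -0.0421  0.0859] [-0.1568  0.1716  0.6298]
```

Scaled: -0.003 m is -0.12, 0.045 m is 1.8.

{"method": "jog_arm", "body": {"plan": [[-0.12, -0.24, 0, 0, 0], [-0.12, -0.24, 0.8, 0, 0], [-0.12, -0.24, 1.6, 0, 0], [-0.12, -0.24, 1.8, 0, 0], [-0.12, -0.24, 1.8, 0, 0], [-0.12, -0.24, 1.8, 0, 0], [-0.12, -0.24, 1.8, 0, 0]]}}

```text
time: 3.6
ee_pos: [0.4952, -0.0487, 0.0413]
eef_rot: [0.11, 0.994, 0.0, 0.001]
ft_force: [0.2, 0.4, -0.2]
width: 0.0004
grip_force: 0.0
```

Run:
```python
from fit import *
q=np.load('q.npy');s=r.read_state();print(w2j(q,s['ee_pos']),s['ee_pos'],s['ft_force'])
c=r.camera('scene');save(c,'s1.png',(230,120,430,290),4);c=r.camera('wrist');save(c,'w2.png',None,1.5)
```

```text
[-0.0176 -0.1678] [ 0.4952 -0.0487  0.0413] [ 0.1685  0.4387 -0.1782]
```

View pics/s1.png

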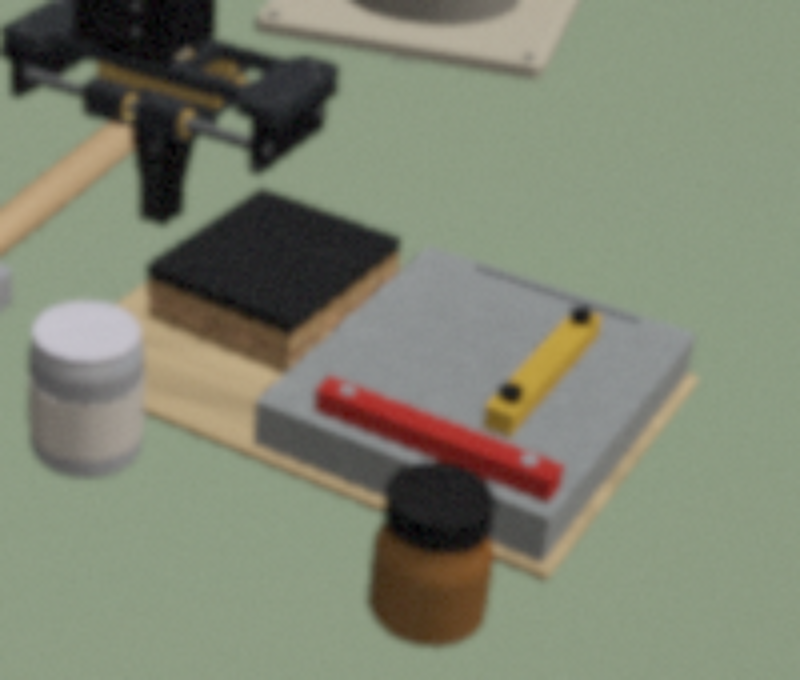

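View pics/w2.png

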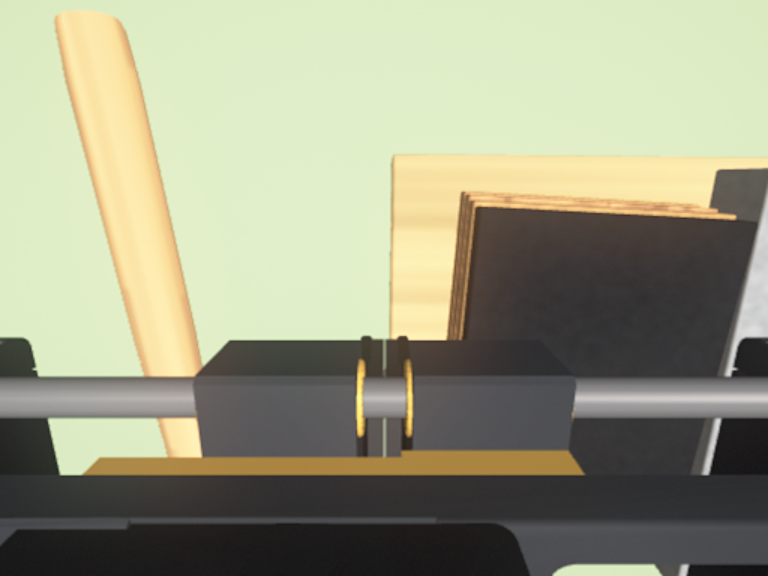

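Both views show the closed fingers hanging free behind the stack's −y edge. Sheet and stack are undisturbed, and the hammer handle is clear. Now I'll slide.

{"method": "jog_arm", "body": {"plan": [[0, 0.24, 0, 0, 0], [0, 0.48, 0, 0, 0], [0, 0.72, 0, 0, 0], [0, 0.96, 0, 0, 0], [0, 1.2, 0, 0, 0], [0, 1.44, 0, 0, 0], [0, 1.68, 0, 0, 0], [0, 1.92, 0, 0, 0], [0, 2.16, 0, 0, 0], [0, 2.4, 0, 0, 0], [0, 2.64, 0, 0, 0], [0, 2.88, 0, 0, 0]]}}

```text
time: 4.9
ee_pos: [0.5101, 0.0221, 0.0401]
eef_rot: [0.11, 0.994, 0.0, 0.0]
ft_force: [-0.6, -2.1, 0.4]
width: 0.0004
grip_force: 1.0
```

Run:
```python
from fit import *
q=np.load('q.npy');s=r.read_state();print(w2j(q,s['ee_pos']),s['ee_pos'],s['ft_force'])
c=r.camera('wrist');save(c,'w3.png',None,1.5)
```

```text
[-0.019  -0.0955] [0.5101 0.0221 0.0401] [-0.5876 -2.0926  0.3692]
```

View pics/w3.png

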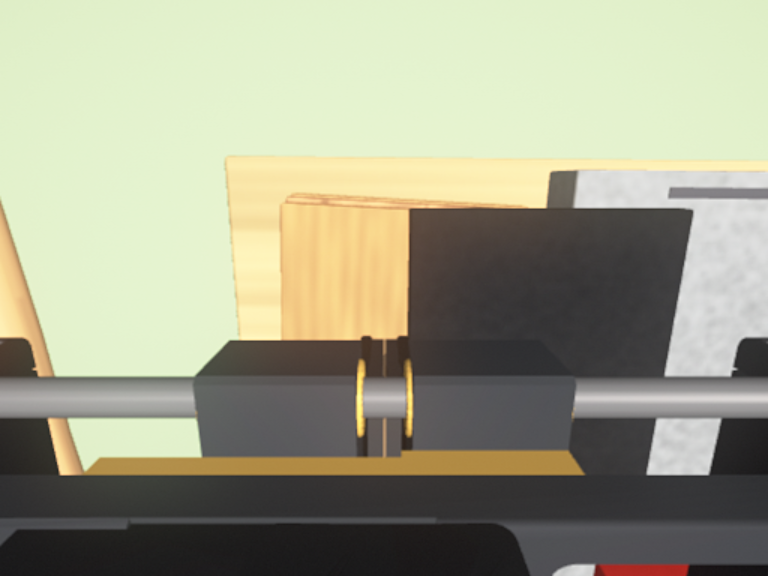

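The sheet is sliding cleanly. It has squared to the finger face (its edge is at column 410), and the tan stack shows no motion.

Scaled: 0.055 m is 2.2, 0.052 m is 2.08.

{"method": "jog_arm", "body": {"plan": [[0, 0.24, 0, 0, 0], [0, 0.48, 0, 0, 0], [0, 0.72, 0, 0, 0], [0, 0.96, 0, 0, 0], [0, 1.2, 0, 0, 0], [0, 1.44, 0, 0, 0], [0, 1.68, 0, 0, 0], [0, 1.92, 0, 0, 0], [0, 2.08, 0, 0, 0], [0, 2.2, 0, 0, 0]]}}

```text
time: 5.95
ee_pos: [0.522, 0.0757, 0.0401]
eef_rot: [0.109, 0.994, 0.0, -0.0]
ft_force: [-0.3, -0.4, -0.4]
width: 0.0006
grip_force: 0.3
```

Run:
```python
from fit import *
q=np.load('q.npy');s=r.read_state();print(w2j(q,s['ee_pos']),s['ee_pos'],s['ft_force'])
c=r.camera('wrist')
sh=r.regions_of('wrist','sheet')
for g in sh[:1]:
    cs=max(cv2.findContours(g['pixels'].astype(np.uint8),0,2)[0],key=cv2.contourArea);b=cv2.approxPolyDP(cs,5,True)[:,0]
    print(g['p'],b.tolist(),[w2j(q,ray(c,u,v,.045)) for u,v in b])
```

```text
[-0.0195 -0.0405] [0.522  0.0757 0.0401] [-0.3435 -0.4437 -0.4473]
0.73 [[271, 140], [273, 226], [359, 226], [383, 251], [441, 250], [459, 139]] [array([-0.0788, -0.0324]), array([-0.0305, -0.0302]), array([-0.0309,  0.0189]), array([-0.0155,  0.0345]), array([-0.0164,  0.0683]), array([-0.0802,  0.0669])]
```

Scaled: 0.008 m is 0.32, 0.007 m is 0.28.

{"method": "jog_arm", "body": {"plan": [[0, 0.08, 0, 0, 0], [0, 0.16, 0, 0, 0], [0, 0.24, 0, 0, 0], [0, 0.28, 0, 0, 0], [0, 0.32, 0, 0, 0]]}}

```text
time: 6.55
ee_pos: [0.5238, 0.0831, 0.0401]
eef_rot: [0.11, 0.994, 0.0, 0.0]
ft_force: [-0.5, -1.2, 0.6]
width: 0.0002
grip_force: 0.4
```

{"method": "jog_arm", "body": {"plan": [[0, 0.04, 0, 0, 0], [0, 0.08, 0, 0, 0]]}}

```text
time: 6.75
ee_pos: [0.5242, 0.085, 0.0401]
eef_rot: [0.11, 0.994, 0.0, 0.0]
ft_force: [0.8, -0.0, 0.5]
width: 0.0006
grip_force: 0.4
```

{"method": "jog_arm", "body": {"plan": [[0, 0.04, 0, 0, 0], [0, 0.04, 0, 0, 0]]}}

```text
time: 6.95
ee_pos: [0.5245, 0.0862, 0.0402]
eef_rot: [0.11, 0.994, 0.0, 0.0]
ft_force: [0.9, 0.3, 0.5]
width: 0.0005
grip_force: 0.0
```

{"method": "jog_arm", "body": {"plan": [[0, 0.04, 0, 0, 0], [0, 0.04, 0, 0, 0]]}}

```text
time: 7.15
ee_pos: [0.5247, 0.0871, 0.0401]
eef_rot: [0.11, 0.994, 0.0, 0.0]
ft_force: [0.6, 0.4, -0.1]
width: 0.0004
grip_force: 0.1
```

{"method": "jog_arm", "body": {"plan": [[0, 0.04, 0, 0, 0], [0, 0.04, 0, 0, 0]]}}

```text
time: 7.35
ee_pos: [0.5247, 0.0877, 0.0401]
eef_rot: [0.11, 0.994, -0.0, -0.0]
ft_force: [-1.5, -1.2, 1.2]
width: 0.0004
grip_force: 0.9
```

Scaled: 0.001 m is 0.04.

{"method": "jog_arm", "body": {"plan": [[0, 0.04, 0, 0, 0], [0, 0.04, 0, 0, 0]]}}

```text
time: 7.55
ee_pos: [0.5247, 0.0879, 0.04]
eef_rot: [0.11, 0.994, -0.001, -0.0]
ft_force: [-2.5, -5.0, 2.4]
width: 0.001
grip_force: 2.6
```

Scaled: 0.001 m is 0.04.

{"method": "jog_arm", "body": {"plan": [[0, 0.04, 0, 0, 0], [0, 0.04, 0, 0, 0]]}}

```text
time: 7.75
ee_pos: [0.5247, 0.088, 0.04]
eef_rot: [0.11, 0.994, -0.001, -0.001]
ft_force: [-4.3, -7.8, 5.8]
width: 0.0003
grip_force: 4.2
```

{"method": "jog_arm", "body": {"plan": [[0, 0, 0, 0, 0], [0, 0, 0, 0, 0], [0, 0, 0, 0, 0]]}}

```text
time: 8.05
ee_pos: [0.5247, 0.088, 0.04]
eef_rot: [0.11, 0.994, -0.001, -0.001]
ft_force: [-4.4, -7.7, 5.3]
width: 0.0005
grip_force: 4.1
```

{"method": "jog_arm", "body": {"plan": [[0, 0, 0, 0, 0], [0, 0, 0, 0, 0], [0, 0, 0, 0, 0], [0, 0, 0, 0, 0]]}}

```text
time: 8.45
ee_pos: [0.5247, 0.088, 0.04]
eef_rot: [0.11, 0.994, -0.001, -0.001]
ft_force: [-3.0, -8.0, 5.8]
width: 0.0006
grip_force: 4.1
```

Run:
```python
from fit import *
q=np.load('q.npy');s=r.read_state();print(w2j(q,s['ee_pos']),s['ee_pos'],s['ft_force'])
c=r.camera('wrist')
for g in r.regions_of('wrist','sheet')[:1]:
    cs=max(cv2.findContours(g['pixels'].astype(np.uint8),0,2)[0],key=cv2.contourArea);b=cv2.approxPolyDP(cs,5,True)[:,0]
    print(g['p'],b.tolist(),[w2j(q,ray(c,u,v,.045)) for u,v in b])
save(c,'w4.png',None,1.5)
```

```text
[-0.0198 -0.028 ] [0.5247 0.088  0.04  ] [-3.0209 -8.0003  5.8253]
0.6 [[273, 139], [272, 225], [359, 225], [384, 251], [441, 249], [458, 140]] [array([-0.0796, -0.0187]), array([-0.0313, -0.0182]), array([-0.0317,  0.0314]), array([-0.0157,  0.0475]), array([-0.0172,  0.0806]), array([-0.0797,  0.0789])]
```

View pics/w4.png

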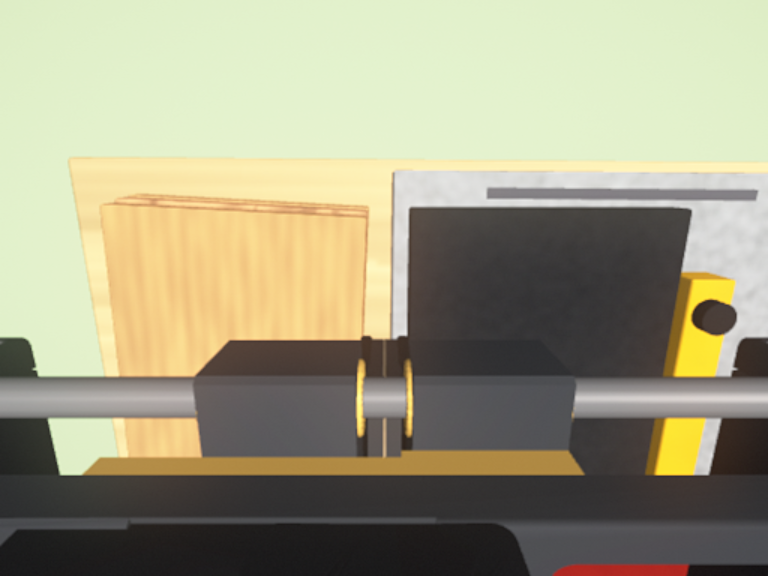

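The sheet is flat on the yellow stop, with its edge meeting the bar along column ~680. The tan stack is undisturbed. Its −x edge is at jig x ≈ −0.080, so I'll back off, lift, and go round to that side.

{"method": "jog_arm", "body": {"plan": [[0, -0.16, 0, 0, 0], [0, -0.6, 0, 0, 0], [0, -0.6, -1.2, 0, 0], [0.4, -0.6, -2, 0, 0], [2, 0.8, -2, 0, 0], [3.2, 2, -2, 0, 0], [3.8, 2.4, -2, 0, 0], [3.8, 2.4, -2, 0, 0], [3.8, 2.4, -2, 0, 0]]}}

```text
time: 9.45
ee_pos: [0.4459, 0.1687, 0.0903]
eef_rot: [0.109, 0.994, 0.0, 0.0]
ft_force: [0.4, 0.4, 0.4]
width: 0.0006
grip_force: 0.0
```

Run:
```python
from fit import *
q=np.load('q.npy');s=r.read_state();print(w2j(q,s['ee_pos']),s['ee_pos'],s['ft_force'])
c=r.camera('top')
for g in r.regions_of('top','sheet')[:1]:
    cs=max(cv2.findContours(g['pixels'].astype(np.uint8),0,2)[0],key=cv2.contourArea);b=cv2.approxPolyDP(cs,3,True)[:,0]
    print(g['p'],[w2j(q,ray(c,u,v,.045)) for u,v in b])
```

```text
[-0.1148  0.0329] [0.4459 0.1687 0.0903] [0.4127 0.4377 0.4487]
0.77 [array([0.0386, 0.0773]), array([-0.076 ,  0.0798]), array([-0.0782, -0.0169]), array([ 0.0356, -0.0183])]
```

Scaled: 0.05 m is 2, 0.045 m is 1.8.

{"method": "jog_arm", "body": {"plan": [[0, 0, 1, 0, 0], [0, 0, 1.8, 0, 0], [0, 0, 2, 0, 0], [0, 0, 2, 0, 0], [0, 0, 2, 0, 0]]}}

```text
time: 10.05
ee_pos: [0.4464, 0.1689, 0.0409]
eef_rot: [0.11, 0.994, 0.0, 0.0]
ft_force: [0.6, 0.1, 0.1]
width: 0.0001
grip_force: 0.0
```

{"method": "jog_arm", "body": {"plan": [[-0.24, 0, 0, 0, 0], [-0.48, 0, 0, 0, 0], [-0.72, 0, 0, 0, 0], [-0.92, 0, 0, 0, 0], [-1.12, 0, 0, 0, 0], [-1.32, 0, 0, 0, 0], [-1.52, 0, 0, 0, 0], [-1.72, 0, 0, 0, 0], [-1.88, 0, 0, 0, 0], [-2, 0, 0, 0, 0], [-2.12, 0, 0, 0, 0], [-2.2, 0, 0, 0, 0]]}}

```text
time: 11.25
ee_pos: [0.4995, 0.1571, 0.0401]
eef_rot: [0.11, 0.994, 0.0, 0.0]
ft_force: [-2.1, 0.1, 0.3]
width: 0.0006
grip_force: 0.5
```

Run:
```python
from fit import *
q=np.load('q.npy');s=r.read_state();print(w2j(q,s['ee_pos']),s['ee_pos'],s['ft_force'])
c=r.camera('wrist');save(c,'w5.png',None,1.5)
```

```text
[-0.0599  0.0337] [0.4995 0.1571 0.0401] [-2.1392  0.1341  0.2913]
```

View pics/w5.png

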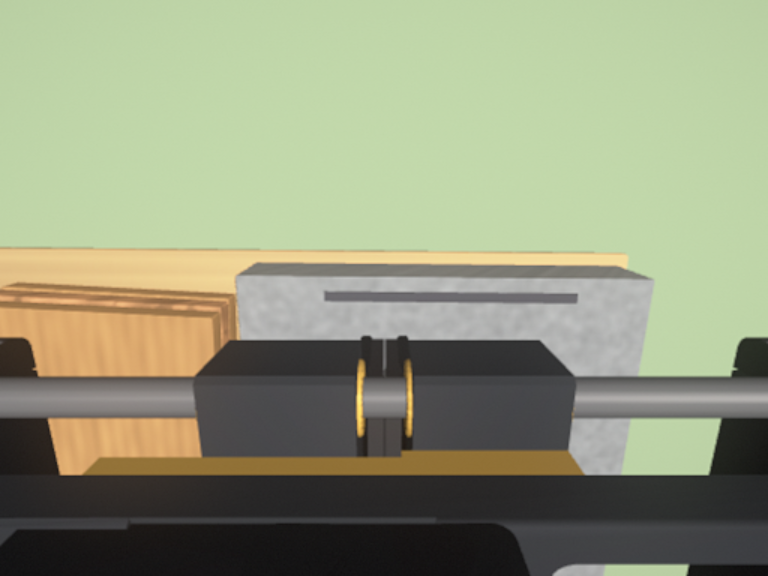

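The sheet is hidden behind the gripper; its leading edge should be near jig x ≈ 0.07. I'll feel for the fence.

Scaled: -0.002 m is -0.08, -0.001 m is -0.04.

{"method": "jog_arm", "body": {"plan": [[-0.04, 0, 0, 0, 0], [-0.08, 0, 0, 0, 0]]}}

```text
time: 11.5
ee_pos: [0.5012, 0.1568, 0.0401]
eef_rot: [0.11, 0.994, 0.0, -0.0]
ft_force: [-1.0, 0.0, -0.1]
width: 0.0004
grip_force: 0.5
```

{"method": "jog_arm", "body": {"plan": [[-0.04, 0, 0, 0, 0], [-0.04, 0, 0, 0, 0]]}}

```text
time: 11.7
ee_pos: [0.5024, 0.1565, 0.0401]
eef_rot: [0.11, 0.994, 0.0, 0.0]
ft_force: [0.2, 0.4, -0.3]
width: 0.0003
grip_force: 0.1
```

Scaled: -0.001 m is -0.04.

{"method": "jog_arm", "body": {"plan": [[-0.04, 0, 0, 0, 0], [-0.04, 0, 0, 0, 0]]}}

```text
time: 11.9
ee_pos: [0.5033, 0.1563, 0.0401]
eef_rot: [0.11, 0.994, 0.0, 0.0]
ft_force: [-0.3, 0.6, 0.7]
width: 0.0003
grip_force: 0.2
```

Scaled: -0.001 m is -0.04.

{"method": "jog_arm", "body": {"plan": [[-0.04, 0, 0, 0, 0], [-0.04, 0, 0, 0, 0]]}}

```text
time: 12.1
ee_pos: [0.5043, 0.1561, 0.0401]
eef_rot: [0.11, 0.994, 0.0, 0.0]
ft_force: [-0.5, 0.2, 0.1]
width: 0.0004
grip_force: 0.2
```

Scaled: -0.001 m is -0.04.

{"method": "jog_arm", "body": {"plan": [[-0.04, 0, 0, 0, 0], [-0.04, 0, 0, 0, 0]]}}

```text
time: 12.3
ee_pos: [0.5053, 0.1558, 0.0401]
eef_rot: [0.11, 0.994, 0.0, 0.0]
ft_force: [0.2, 0.5, -0.1]
width: 0.0005
grip_force: 0.2
```

{"method": "jog_arm", "body": {"plan": [[-0.04, 0, 0, 0, 0], [-0.04, 0, 0, 0, 0]]}}

```text
time: 12.5
ee_pos: [0.5063, 0.1556, 0.0401]
eef_rot: [0.11, 0.994, 0.0, 0.0]
ft_force: [-1.5, -0.5, 1.3]
width: 0.0004
grip_force: 0.2
```

{"method": "jog_arm", "body": {"plan": [[-0.04, 0, 0, 0, 0], [-0.04, 0, 0, 0, 0]]}}

```text
time: 12.7
ee_pos: [0.5073, 0.1554, 0.0401]
eef_rot: [0.11, 0.994, 0.0, 0.0]
ft_force: [-0.3, -0.1, 0.6]
width: 0.0005
grip_force: 0.2
```

Scaled: -0.001 m is -0.04.

{"method": "jog_arm", "body": {"plan": [[-0.04, 0, 0, 0, 0], [-0.04, 0, 0, 0, 0]]}}

```text
time: 12.9
ee_pos: [0.5082, 0.1552, 0.0401]
eef_rot: [0.11, 0.994, 0.0, 0.0]
ft_force: [0.3, 0.2, 0.3]
width: 0.0003
grip_force: 0.2
```

Scaled: -0.001 m is -0.04.

{"method": "jog_arm", "body": {"plan": [[-0.04, 0, 0, 0, 0], [-0.04, 0, 0, 0, 0]]}}

```text
time: 13.1
ee_pos: [0.5092, 0.1549, 0.0401]
eef_rot: [0.11, 0.994, 0.0, 0.0]
ft_force: [-0.6, 0.4, 0.6]
width: 0.0004
grip_force: 0.2
```

{"method": "jog_arm", "body": {"plan": [[-0.04, 0, 0, 0, 0], [-0.04, 0, 0, 0, 0]]}}

```text
time: 13.3
ee_pos: [0.5102, 0.1548, 0.0401]
eef_rot: [0.11, 0.994, 0.0, 0.0]
ft_force: [-0.2, -1.3, 0.8]
width: 0.0002
grip_force: 0.2
```

Scaled: -0.001 m is -0.04.

{"method": "jog_arm", "body": {"plan": [[-0.04, 0, 0, 0, 0], [-0.04, 0, 0, 0, 0]]}}

```text
time: 13.5
ee_pos: [0.5105, 0.1547, 0.04]
eef_rot: [0.11, 0.994, -0.0, -0.001]
ft_force: [-4.1, 1.2, 3.1]
width: 0.0006
grip_force: 2.2
```

Scaled: -0.001 m is -0.04.

{"method": "jog_arm", "body": {"plan": [[-0.04, 0, 0, 0, 0], [-0.04, 0, 0, 0, 0]]}}

```text
time: 13.7
ee_pos: [0.5106, 0.1547, 0.0399]
eef_rot: [0.109, 0.994, -0.0, -0.001]
ft_force: [-8.6, 1.4, 6.8]
width: 0.0006
grip_force: 4.4
```

{"method": "jog_arm", "body": {"plan": [[0, 0, 0, 0, 0], [0, 0, 0, 0, 0], [0, 0, 0, 0, 0]]}}

```text
time: 14.0
ee_pos: [0.5107, 0.1547, 0.04]
eef_rot: [0.109, 0.994, -0.0, -0.001]
ft_force: [-8.4, 1.2, 6.5]
width: 0.0004
grip_force: 4.3
```

{"method": "jog_arm", "body": {"plan": [[0, 0, 0, 0, 0], [0, 0, 0, 0, 0], [0, 0, 0, 0, 0], [0, 0, 0, 0, 0]]}}

```text
time: 14.4
ee_pos: [0.5107, 0.1547, 0.04]
eef_rot: [0.109, 0.994, -0.0, -0.001]
ft_force: [-9.1, 1.3, 7.0]
width: 0.0005
grip_force: 4.3
```

{"method": "jog_arm", "body": {"plan": [[0.16, 0, 0, 0, 0], [0.8, 0, 0, 0, 0], [1.2, 0, -0.8, 0, 0], [2, 0, -2.4, 0, 0], [3.2, 0, -4, 0, 0], [4, 0, -6, 0, 0], [4.8, 0, -8, 0, 0], [4.8, 0, -10, 0, 0], [4.8, 0, -10, 0, 0], [4.8, 0, -10, 0, 0]]}}

```text
time: 15.4
ee_pos: [0.3959, 0.1809, 0.2917]
eef_rot: [0.11, 0.994, 0.002, 0.002]
ft_force: [0.3, -1.2, -0.2]
width: 0.0008
grip_force: 0.0
```

```bash
python3 - <<'E'
from fit import *
q=np.load('q.npy')
c=r.camera('top');save(c,'t2.png',(110,130,290,290),4)
c=r.camera('wrist');save(c,'w6.png',None,1.5)
E
```

```text
(no output)
```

View pics/t2.png

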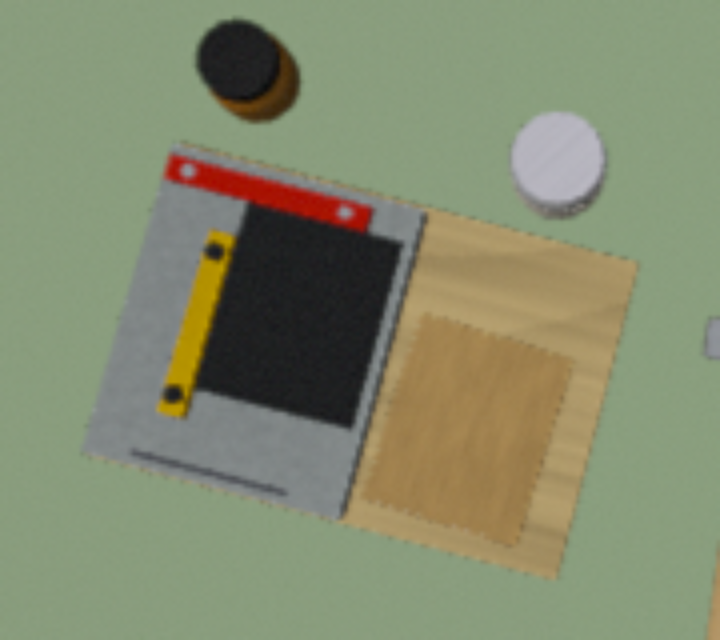

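View pics/w6.png

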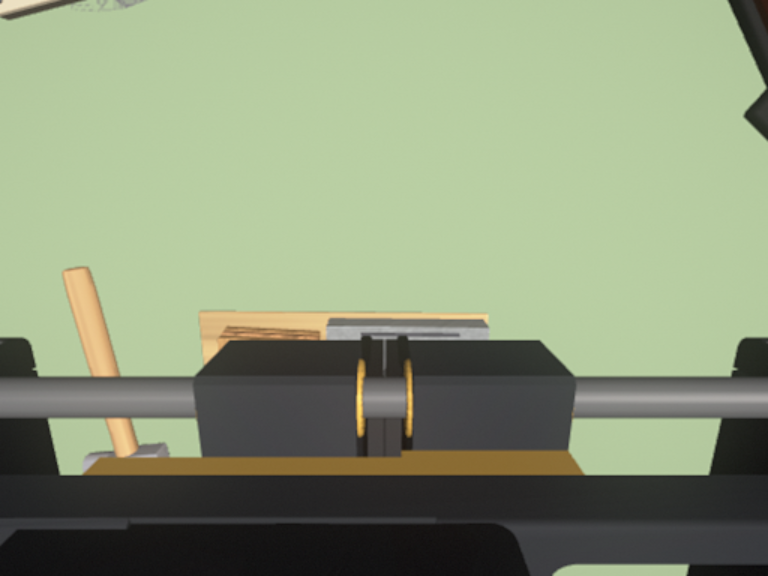

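The pictures show the black sheet in the corner: its +y edge is on the yellow stop at (197–245, 205–390) and its +x edge on the red fence at (247–370, 205–234). The stack, tin, jar and hammer are in place. One numeric check of squareness follows.

Run:
```python
from fit import *
q=np.load('q.npy');c=r.camera('top');im=c['img'].astype(int)
J=lambda u,v,z:w2j(q,ray(c,u,v,z))
hsv=cv2.cvtColor(c['img'],cv2.COLOR_RGB2HSV)
def edges(gray,jx,jy,along,z,n=15,half=.015):
    # sub-pixel edge: for samples along an edge scan across, return fit
    out=[]
    for t in np.linspace(-1,1,n):
        ctr=np.array([jx,jy])+np.array(along)*t; nrm=np.array([along[1],along[0]])/np.linalg.norm(along)
        ss=np.linspace(-half,half,61)
        uv=np.array([proj(c,jw(q,(*(ctr+abs(nrm)*s),z))) for s in ss],np.float32)
        g=cv2.remap(gray.astype(np.float32),uv[:,0].reshape(1,-1),uv[:,1].reshape(1,-1),cv2.INTER_LINEAR)[0]
        d=abs(np.gradient(g));d[d<.5*d.max()]=0;out.append((t*np.linalg.norm(along),(d*ss).sum()/d.sum()))
    o=np.array(out);p=np.polyfit(o[:,0],o[:,1],1);return p,np.std(o[:,1]-np.polyval(p,o[:,0]))
R=im[:,:,0];G=im[:,:,1]
print('-y edge',edges(G,.02,-.019,(.045,0),.045,half=.005))
print('-x edge',edges(G,-.041,.03,(0,.035),.045))
print('+y edge (vs yellow) R',edges(R,.02,.081,(.03,0),.05,half=.008))
print('+x edge (vs red) R',edges(R,.08,.04,(0,.03),.05,half=.008))
print('bed -x edge',edges(G,-.092,.05,(0,.06),.035,half=.008))
print('stop far edge',edges(255-im[:,:,2]+R,.0,.098,(.045,0),.05,half=.008))
print('fence far edge',edges(R-G,.099,.07,(0,.05),.05,half=.008))
```

```text
-y edge (array([ 0.0015, -0.0004]), np.float64(0.0003738909494127177))
-x edge (array([-0.0013,  0.0033]), np.float64(0.0002638418468747576))
+y edge (vs yellow) R (array([0.0328, 0.    ]), np.float64(0.0005657482835851721))
+x edge (vs red) R (array([-0.0029,  0.0014]), np.float64(0.0002537972498815466))
bed -x edge (array([0.0554, 0.0034]), np.float64(0.002288610402492573))
stop far edge (array([-0.0001, -0.0009]), np.float64(0.0003785959078164712))
fence far edge (array([ 0.0047, -0.0014]), np.float64(0.000677421624325364))
```

```bash
python3 -c "
from bench import r
print(r.close_job())"
```

```text
the job is handed in; nothing more can be done
None
```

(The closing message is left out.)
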